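# Unlock the dust gate and hold it open at the mark

## Task

The bench's dust gate is a flat steel slide on a wooden box, locked shut by a keeper plate that sits on two upright pegs. Lift the keeper straight up off its pegs and set it down in the shallow open wooden tray without dropping it from a height; then pull the gate by its round wooden knob against its spring until the index on the slide lines up with the pointer of the mark clip on the rail, and finish while still holding it there with the gripper. Do not shift the mark clip, and leave everything else on the bench where it is.

Things in the scene. Friction and masses are not known exactly. Their poses are not given: they have to be found in the camera images.
- gate_base: the fixed dust-gate box, 240 (x) by 150 (y) by 70 mm high, with two aluminium rails on top (along x at y = +-38 mm, tops at 88 mm) and a low duct stub behind (+x). Origin: centre of its underside; z up; the slide opens towards its own -x. The box does not move during the job. A fixed bridge crosses the slide at x = +22 to +46 mm (top at 88 mm) and carries the fixed peg at x = +34 mm; peg 10 mm across, top at 107 mm
- gate_slide (a joint): how far the gate slide is pulled out, in m: 0 shut, 0.09 fully out, towards the box's -x. A spring always pulls it shut: about 4 N at 0, rising 80 N per metre (9 N at 0.065), so it snaps back if let go. It cannot be pulled until the keeper is off. The slide carries the knob, the index and a peg 10 mm across (top at 107 mm) at box x = -30 mm when shut
- knob (a point): centre (half-way up) of the upright round wooden knob on the slide: 26 mm across, 55 mm tall, so its top is 27 mm above this point and the slide's surface 27 mm below. It moves with the slide; when shut it stands at box x = -105 mm, y = 0, 107 mm above the bench. Its axes are those of the box
- index (a point): tip of the dark index, a small 5 mm wide steel bar on the slide's +y edge next to the rail, at box x = +10 mm when shut; moves with the slide. Axes as the box
- mark (a point): pointer of the small brass mark clip that sits on the +y rail (clip 10 by 16 mm, its top 98 mm above the bench; pointer 5 mm wide, pointing inwards at the slide). The gate is at the mark when index and mark have the same place along the box's x: from shut the index has 35 to 65 mm to go. The clip is only held by friction (4 N). Axes as the box
- keeper: the loose aluminium keeper, about 0.14 kg: a plate 100 (x) by 36 (y) by 8 mm with two 14 mm holes at x = +-32 mm, and an upright grip fin in its middle, 28 mm long (x), 12 mm thick (y), from 8 to 48 mm height. Origin: centre of the plate's underside, z up along the fin. At the start it lies on the gate with the pegs through its holes, underside 88 mm above the bench, and the pegs stand 11 mm out above the plate: lift it at least 20 mm to clear them
- keeper_mid (a point): point in the keeper's grip fin, on its middle axis, 24 mm above the plate's underside (half-way up the whole keeper). Axes as the keeper
- tray_in (a point): centre of the inner floor of the fixed shallow wooden tray: outside 150 (x) by 200 (y) by 30 mm high, walls and floor about 6 mm thick. Axes as the tray. It stands to the left or the right of the gate, a fixed stack of wood offcuts (about 120 by 190 mm, 54 mm high) on the other side
- glue: bystander, to be left alone: closed glue bottle, 60 mm across, 170 mm tall. Origin: centre of its underside
- cup: bystander, to be left alone: white open cup, 72 mm across the rim, 75 mm tall. Origin: centre of its underside
- tape: bystander, to be left alone: roll of tape lying flat, 100 mm across, 25 mm high. Origin: centre of its underside
Not all that is in view belongs to the job. Of the things that look like the keeper, the largest one is meant.

How it is judged:
By the outcome, as a careful person would: the job done as asked, in the order asked, and still so for the second after the job is handed in, while the arm keeps its last pose, push and grip.
It also fails if it takes over 56 s, if anything falls off the work surface, if the arm or the gripper's body presses on something with over 40 N, if the wrist force passes 120 N, or if a joint passes its speed limit or range.

## Robot

A 6-joint arm with a two-finger parallel gripper is mounted at the origin on the work surface. World frame = base frame: x ahead of the robot, y to its left, z up, the work surface at z = 0. Lengths are in m, angles in rad, forces in N, time in s.
With the tool pointing down it reaches from about 0.4 to 0.825 m from the base axis. Payload 7 kg.
Tool frame: the origin (TCP) lies between the finger pads; the fingertips stand 22 mm ahead of it and the grasp point (between the pads) lies 3 mm ahead of it; z points along the fingers, y is the direction in which the jaws open and shut (so a half turn about z gives the same grasp; the last joint's range is limited). The gripper opens to 88 mm and grips with 3 to 60 N. Pads are 19 mm wide; open, the fingers measure 130 mm over their backs; the gripper's body (78 mm by 193 mm) begins 47 mm behind the grasp point.
Start: joints at [-0.957, 0.359, 0.012, 0, -1.224, -0.288], TCP at [0.216, -0.639, 0.249] pointing down, gripper open.
Joint ranges: [-3.07, 3.07], [-1.43, 2.12], [-1.02, 1.25], [-3.03, 1.67], [-3.05, -0], [-3.03, 3.03]. Speed limits (rad/s): [2.39, 2.39, 3.01, 3.14, 3.14, 3.14].

## Interface

Orientations are given as [roll, pitch, yaw] about the fixed x, y, z axes, in that order (R = Rz(yaw) Ry(pitch) Rx(roll)).
In Python, from station import arm, optics gives the robot as it stands. The module is installed in compiled form; this text tells all that it offers.
- The arm moves only by the tool jog_arm, never from a script. Its argument "motion" is a list that holds one entry, the list of rows, each a list of 7 numbers: the shift along the tool's x, y, z in m, then the turn, a rotation vector about the tool's x, y, z in degrees, then the finger opening in m, from 0 to 0.0876. In form: [[[x, y, z, rx, ry, rz, grip], ...]]. A call has 1 to 8 rows; each row is the pose to reach, as a shift and turn from the pose measured when the call began, along the tool's axes at that moment; what a row does not reach only later rows make up. A row lasts 1/10 s, in which the tool goes at most 50 mm and 8.59 degrees, less where a joint would pass 70% of its speed; a pose out of reach is approached as far as the arm can. A call with a gripper value outside its range is refused whole. The fingers move at their own pace and stop on an object; "newtons" is the grip in N (left out, the last holds). Time passes only in rows, so rows that repeat a pose let the fingers close. It gives the time, the measured TCP pose, the force and the opening at its end, in the units of the state.
- arm.get_state(): the state, without advancing time (a new reading comes with each control period).
- optics.grab_frame(name): name is "side" or "top"; returns the picture (384x512x3 uint8, red, green, blue); there is no depth.
- optics.camera_model(name): a dict with "mtx" (3x3 intrinsics, pixels), "R" (3x3) and "t" (3): a world point X has camera coordinates R X + t. Camera axes: x right, y down, z forward; pixel columns grow to the right and rows downward; lengths in m; the calibration is good to about 2 mm. A picture is of the moment at which its call begins. camera_model takes no time and is no camera call.
- arm.job_done(): hands the job in, once; it reports no verdict.
The state is a dict: "t": time; "q": joint angles; "qd": joint speeds; "joint_efforts": joint torques, N m; "eef_pos": TCP position; "ee_rot": TCP orientation; "force": force on the tool from outside, world axes, zero at the start; "moment": the same for the moment, N m; "width": finger opening in m.
Only numpy, scipy, OpenCV 4.12 (cv2) and the standard library are available. Lean on these libraries where they do the work, as an engineer would, in place of code of your own. Each camera call takes 0.05 s, during which the arm holds its last target.

## Working session

There is one attempt and no reset: what is moved stays moved. The work goes in short steps, Python scripts to look and compute and a tool call to move; the robot and the scene stay as the last step left them, time stands still between calls to the robot, and variables do not carry over. Pictures are saved under pics/ and viewed, and the job is handed in when it is done.

Besides the shell and the picture viewer there is one more tool, called after "Request:" in YAML: its name, and indented under it one key for each argument. jog_arm: Moves the arm, as the interface text tells. Its arguments: {"type":"object","properties":{"motion":{"type":"array","items":{"type":"array","items":{"type":"array","items":{"type":"number"}}}},"newtons":{"type":"number"}},"required":["motion"]}

```bash
mkdir -p pics
python3 - <<'E'
from station import arm, optics
import cv2, numpy as np
print(arm.get_state())
np.set_printoptions(precision=4,suppress=True)
for n in("side","top"):
    f=optics.grab_frame(n); cv2.imwrite(f"pics/{n}0.png",cv2.cvtColor(f,cv2.COLOR_RGB2BGR))
    m=optics.camera_model(n); print(n,m, -np.array(m["R"]).T@m["t"])
E
```

```text
{'t': 0.0, 'q': array([-9.56893594e-01,  3.59341715e-01,  1.10425454e-02, -3.51459708e-04,
       -1.22412038e+00, -2.88065523e-01]), 'qd': array([ 0.00241315,  0.00184358,  0.00017537, -0.00061163,  0.00015579,
        0.00044672]), 'joint_efforts': array([ 2.29201636e-03, -5.82713521e+01,  2.93057370e+01,  6.99725837e+00,
        6.87906679e-03, -1.13666247e-04]), 'eef_pos': array([ 0.21586823, -0.6390533 ,  0.24764455]), 'ee_rot': array([ 3.13994245e+00, -1.44414480e-04, -2.81587501e+00]), 'force': array([-0.15398677,  0.65658416, -0.2440707 ]), 'moment': array([0.01825653, 0.00407695, 0.01899342]), 'width': 0.08769141264242643}
side {'mtx': array([[384.7431,   0.    , 252.7446],
       [  0.    , 384.7431, 186.9585],
       [  0.    ,   0.    ,   1.    ]]), 'R': array([[-0.6781, -0.7349, -0.0085],
       [-0.5581,  0.5224, -0.6447],
       [ 0.4782, -0.4325, -0.7644]]), 't': array([0.4369, 0.4151, 0.6786])} [0.2035 0.3977 0.7901]
top {'mtx': array([[372.5066,   0.    , 259.8182],
       [  0.    , 372.5066, 194.3703],
       [  0.    ,   0.    ,   1.    ]]), 'R': array([[-0.0109, -0.9999, -0.0029],
       [-0.9981,  0.011 , -0.0598],
       [ 0.0599,  0.0022, -0.9982]]), 't': array([-0.0048,  0.6195,  0.9276])} [ 0.5627 -0.0137  0.963 ]
```

View pics/top0.png

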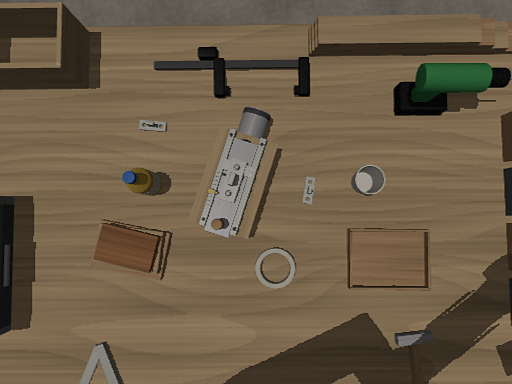

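View pics/side0.png

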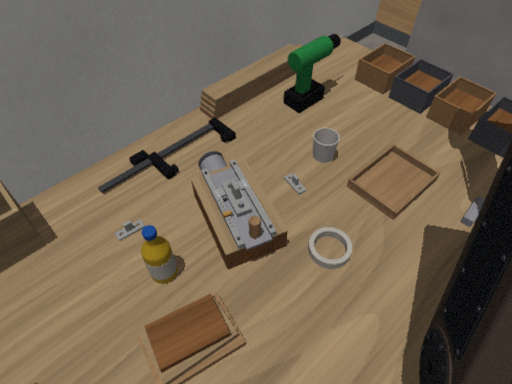

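The top view shows the gate at about (238,185), with the knob at (219,224) and the tray at (388,259). There are three keeper look-alikes: (232,180) on the gate, (153,126) and (309,190), the last two small and loose on the bench. I choose the one on the pegs and will check it in a crop.

Run:
```python
import cv2
a=cv2.imread("pics/top0.png")[95:245,180:290]; cv2.imwrite("pics/tc.png",cv2.resize(a,None,fx=4,fy=4,interpolation=cv2.INTER_CUBIC))
a=cv2.imread("pics/side0.png")[145:270,180:300]; cv2.imwrite("pics/sc.png",cv2.resize(a,None,fx=4.8,fy=4.8,interpolation=cv2.INTER_CUBIC))
```

```text
(no output)
```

View pics/tc.png

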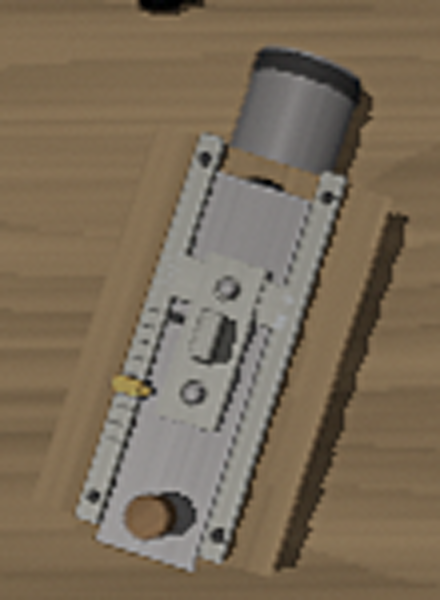

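View pics/sc.png

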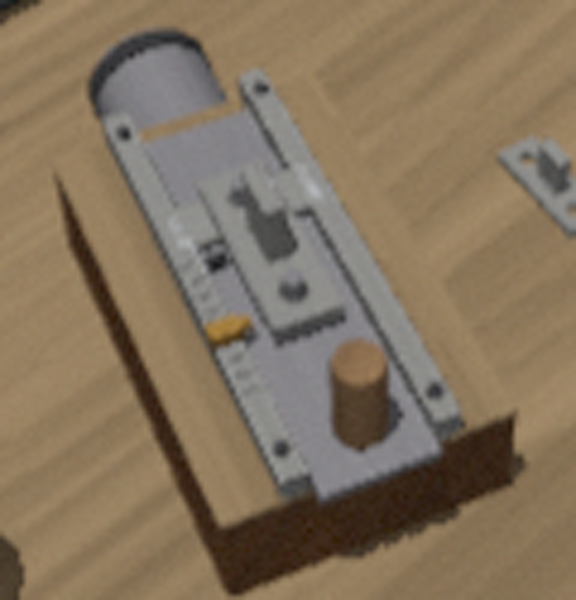

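The largest keeper is the one on the gate: its pegs show in the top crop at (228,287) and (195,391), with the fin between them. Next I fit the gate pose from both views.

```bash
cat > h.py <<'E'
import numpy as np, cv2
from station import arm, optics
from scipy.optimize import least_squares
from scipy.spatial.transform import Rotation as Ro
np.set_printoptions(precision=4,suppress=True)
M={n:optics.camera_model(n) for n in("side","top")}
def proj(n,X):
    m=M[n]; c=np.atleast_2d(X)@np.array(m["R"]).T+m["t"]; p=c@np.array(m["mtx"]).T; return p[:,:2]/p[:,2:]
def onz(n,uv,z):
    m=M[n]; R=np.array(m["R"]); d=R.T@np.linalg.solve(m["mtx"],[uv[0],uv[1],1]); o=-R.T@m["t"]; return o+d*(z-o[2])/d[2]
def tc(u,v): return ((u+.5)/4-.5+180,(v+.5)/4-.5+95)
def sc(u,v): return ((u+.5)/4.8-.5+180,(v+.5)/4.8-.5+145)
def box(p,X):
    X=np.atleast_2d(X); c,s=np.cos(p[2]),np.sin(p[2]); return np.c_[p[0]+c*X[:,0]-s*X[:,1],p[1]+s*X[:,0]+c*X[:,1],X[:,2]]
E
python3 - <<'E'
from h import *
obs=[("top",tc(228,286),(.034,0,.107)),("top",tc(194,391),(-.030,0,.107)),("top",tc(149,513),(-.105,0,.1345)),
("side",sc(240,192),(.034,0,.107)),("side",sc(292,284),(-.030,0,.107)),("side",sc(360,362),(-.105,0,.1345))]
f=lambda p:np.concatenate([proj(n,box(p,X))[0]-uv for n,uv,X in obs])
for yaw in(-.3,):
    r=least_squares(f,[.56,.03,yaw]); print(r.x,r.fun.reshape(-1,2))
p=r.x
for X in [(.01,.03,.09),(.002,0,.136),(-.105,0,.107)]: print(X,box(p,X))
inv=lambda w:(np.array([[np.cos(p[2]),np.sin(p[2])],[-np.sin(p[2]),np.cos(p[2])]])@(w[:2]-p[:2]))
for z in(.084,.088,.094,.098):
    print(z,"idx",inv(onz("top",tc(177,315),z)),inv(onz("side",sc(217,255),z)),"mark",inv(onz("top",tc(148,390),z)),inv(onz("side",sc(250,324),z)))
# tray outer corners top view at z=.03
for uv in[(348,229),(428,229),(429,290),(349,290)]: print(onz("top",uv,.03))
E
python3 - <<'E'
import cv2
a=cv2.imread("pics/top0.png")[215:305,330:450]; cv2.imwrite("pics/tray.png",cv2.resize(a,None,fx=5,fy=5,interpolation=cv2.INTER_CUBIC))
E
```

```text
[ 0.6462  0.0528 -0.3103] [[-0.5752  0.6495]
 [-0.3717  0.7902]
 [-0.3601  1.7554]
 [-0.4464 -2.0677]
 [-0.3149 -1.7666]
 [-0.4271 -0.4042]]
(0.01, 0.03, 0.09) [[0.6649 0.0783 0.09  ]]
(0.002, 0, 0.136) [[0.6481 0.0522 0.136 ]]
(-0.105, 0, 0.107) [[0.5462 0.0849 0.107 ]]
0.084 idx [0.013  0.0253] [0.0137 0.0209] mark [-0.0346  0.0283] [-0.0317  0.0226]
0.088 idx [0.0126 0.0248] [0.0107 0.0219] mark [-0.0347  0.0278] [-0.0345  0.0235]
0.094 idx [0.0121 0.024 ] [0.0061 0.0233] mark [-0.0349  0.027 ] [-0.0387  0.025 ]
0.098 idx [0.0118 0.0235] [0.003  0.0243] mark [-0.035   0.0264] [-0.0415  0.026 ]
[ 0.5297 -0.2306  0.03  ]
[ 0.5276 -0.4298  0.03  ]
[ 0.3776 -0.4266  0.03  ]
[ 0.3797 -0.2293  0.03  ]
```

View pics/tray.png

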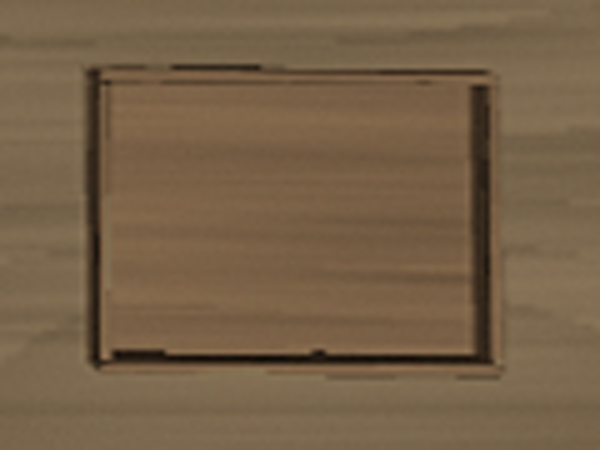

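```bash
cat >> h.py <<'E'
def plan(pos,yawdeg):
    s=arm.get_state(); R0=Ro.from_euler("xyz",s["ee_rot"]); T=Ro.from_euler("xyz",[np.pi,0,np.radians(yawdeg)])
    d=R0.inv().apply(np.array(pos)-s["eef_pos"]); rv=(R0.inv()*T).as_rotvec(degrees=True)
    print("t",s["t"],"pos",s["eef_pos"],"rot",np.degrees(s["ee_rot"]),"F",s["force"],"w",s["width"]); print("shift",d,"turn",rv)
E
python3 -c "
from h import *
plan([.649,.052,.25],-197.8)"
```

```text
t 0.1 pos [ 0.2159 -0.6391  0.2477] rot [ 179.9134   -0.01   -161.3368] F [-0.1869 -0.3028  0.3761] w 0.08780419576063714
shift [-0.6315  0.5162 -0.0016] turn [ 0.0805 -0.0372 36.4631]
```

Request:
jog_arm:
  motion:
    - [[-0.038,0.031,0,0,0,3,0.0876],[-0.076,0.062,0,0,0,6,0.0876],[-0.114,0.093,0,0,0,9,0.0876],[-0.152,0.124,0,0,0,12,0.0876],[-0.19,0.155,0,0,0,14,0.0876],[-0.228,0.186,0,0,0,16,0.0876],[-0.266,0.217,0,0,0,18,0.0876],[-0.304,0.248,0,0,0,18,0.0876]]

```text
t: 0.9
eef_pos: [0.4251, -0.305, 0.248]
ee_rot: [3.14, -0.001, -3.131]
force: [1.6, -0.4, 0.9]
width: 0.0873
```

```bash
python3 -c "
from h import *
plan([.649,.052,.25],-197.8)"
```

```text
t 0.9 pos [ 0.4251 -0.305   0.248 ] rot [ 179.9142   -0.0331 -179.415 ] F [ 1.5952 -0.4093  0.8533] w 0.0873166240225417
shift [-0.2276  0.3547 -0.0016] turn [ 0.0797 -0.0466 18.3849]
```

Request:
jog_arm:
  motion:
    - [[-0.03,0.045,0,0,0,3,0.0876],[-0.06,0.09,0,0,0,6,0.0876],[-0.088,0.135,0,0,0,9,0.0876],[-0.115,0.18,0,0,0,12,0.0876],[-0.145,0.225,0,0,0,15,0.0876],[-0.173,0.27,0,0,0,18.4,0.0876],[-0.203,0.315,0,0,0,18.4,0.0876],[-0.2275,0.355,0,0,0,18.4,0.0876]]

```text
t: 1.7
eef_pos: [0.6372, 0.0342, 0.2481]
ee_rot: [3.141, -0.001, 2.831]
force: [1.5, -0.9, -0.2]
width: 0.0878
```

Run:
```python
from h import *
for n in("side","top"):
    f=optics.grab_frame(n)[:,:,::-1]
    a=f[95:245,180:290] if n=="top" else f[105:270,150:310]
    cv2.imwrite(f"pics/{n}1.png",cv2.resize(a,None,fx=3.5,fy=3.5,interpolation=cv2.INTER_CUBIC))
plan([.649,.052,.25],-197.8)
```

```text
t 1.8 pos [0.6387 0.0369 0.2467] rot [179.956   -0.1109 162.4082] F [-1.3666  0.3    -0.5757] w 0.08736827525319256
shift [-0.0052  0.0175 -0.0033] turn [ 0.0438 -0.111   0.2082]
```

View pics/side1.png

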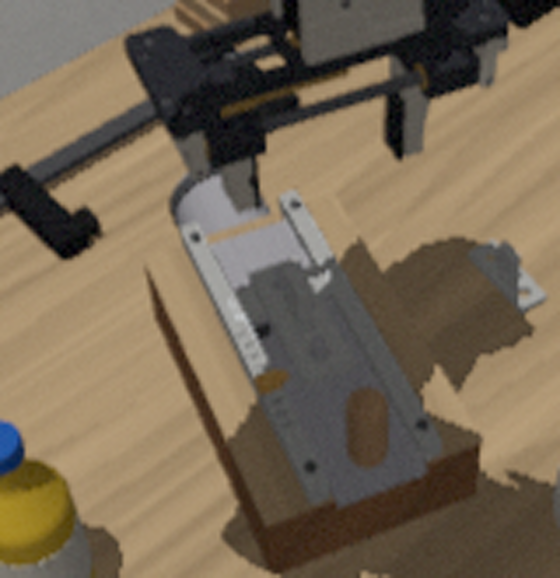

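View pics/top1.png

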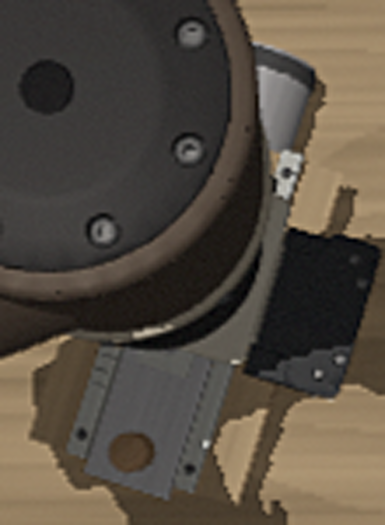

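The gripper sits above the gate with the fingers on either side of the keeper. I'll lower part-way and check.

Request:
jog_arm:
  motion:
    - [[-0.005,0.0175,0.01,0,0,0.2,0.0876],[-0.005,0.0175,0.04,0,0,0.2,0.0876],[-0.005,0.0175,0.07,0,0,0.2,0.0876],[-0.005,0.0175,0.09,0,0,0.2,0.0876],[-0.005,0.0175,0.09,0,0,0.2,0.0876]]

```text
t: 2.3
eef_pos: [0.6464, 0.0516, 0.1528]
ee_rot: [-3.139, -0.008, 2.83]
force: [0.2, 0.9, 0.9]
width: 0.0881
```

Run:
```python
from h import *
f=optics.grab_frame("side")[:,:,::-1][105:270,150:310]
cv2.imwrite(f"pics/side2.png",cv2.resize(f,None,fx=3.6,fy=3.6,interpolation=cv2.INTER_CUBIC))
plan([.649,.052,.125],-197.8)
# expected side pixel in crop for fin top & TCP-tip
s=arm.get_state()
for X in [s["eef_pos"]+[0,0,-.022],[.6481,.0522,.136]]: print((proj("side",X)-[150,105])*3.6)
```

```text
t 2.35 pos [0.6477 0.0517 0.1551] rot [-179.9167   -0.2738  162.1906] F [-0.3037 -0.4037  0.2625] w 0.0874143119836945
shift [-0.0013  0.0007  0.0301] turn [-0.0833 -0.2739 -0.0092]
[[303.3683 286.8305]]
[[302.2215 283.8871]]
```

View pics/side2.png

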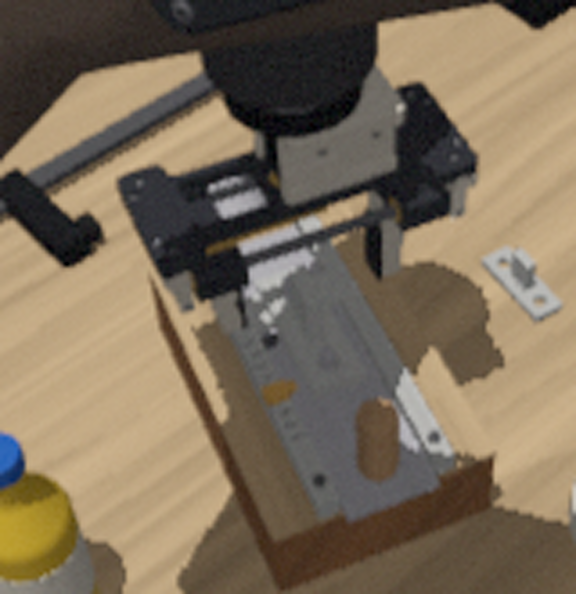

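Request:
jog_arm:
  motion:
    - [[-0.001,0.001,0.015,0,-0.3,0,0.0876],[-0.001,0.001,0.03,0,-0.3,0,0.0876],[-0.001,0.001,0.03,0,-0.3,0,0.06],[-0.001,0.001,0.03,0,-0.3,0,0.04],[-0.001,0.001,0.03,0,-0.3,0,0.025]]
  newtons: 5

```text
t: 2.85
eef_pos: [0.6497, 0.0525, 0.1268]
ee_rot: [-3.141, 0.002, 2.831]
force: [-0.5, 0.8, 0.2]
width: 0.069
```

Run:
```python
from h import *
f=optics.grab_frame("side")[:,:,::-1][105:270,150:310]
f=cv2.convertScaleAbs(f,alpha=1.6)
cv2.imwrite(f"pics/side3.png",cv2.resize(f,None,fx=3.6,fy=3.6,interpolation=cv2.INTER_CUBIC))
plan([.649,.052,.125],-197.8)
```

```text
t 2.9 pos [0.6496 0.0525 0.1266] rot [-179.9826    0.1321  162.1928] F [-0.1042  0.1401  0.5079] w 0.0651093863268209
shift [ 0.0004 -0.0007  0.0016] turn [-0.0174  0.1321 -0.0072]
```

View pics/side3.png

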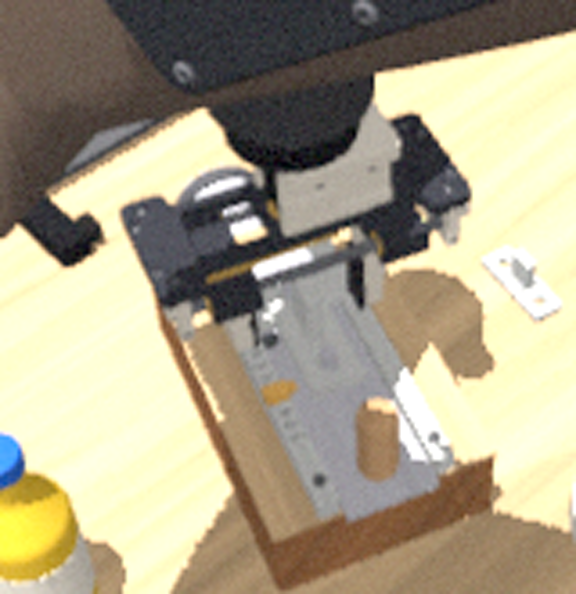

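The fin stands between the fingers at about (305,295). Closing.

Request:
jog_arm:
  motion:
    - [[0,0,0,0,0,0,0.02],[0,0,0,0,0,0,0.012],[0,0,0,0,0,0,0.008],[0,0,0,0,0,0,0.008],[0,0,0,0,0,0,0.006],[0,0,0,0,0,0,0.006],[0,0,0,0,0,0,0.006],[0,0,0,0,0,0,0.006]]
  newtons: 5

```text
t: 3.7
eef_pos: [0.6495, 0.0522, 0.1266]
ee_rot: [-3.141, 0.002, 2.831]
force: [-0.6, -0.9, 0.7]
width: 0.012
```

Run:
```python
from h import *
f=optics.grab_frame("side")[:,:,::-1][105:270,150:310]
f=cv2.convertScaleAbs(f,alpha=1.6)
cv2.imwrite(f"pics/side4.png",cv2.resize(f,None,fx=3.6,fy=3.6,interpolation=cv2.INTER_CUBIC))
plan([.649,.052,.125],-197.8)
```

```text
t 3.75 pos [0.6495 0.0522 0.1266] rot [-179.9567    0.1168  162.1823] F [ 0.4341 -1.8051  0.5383] w 0.011917383588543346
shift [ 0.0004 -0.0003  0.0016] turn [-0.0433  0.1168 -0.0177]
```

View pics/side4.png

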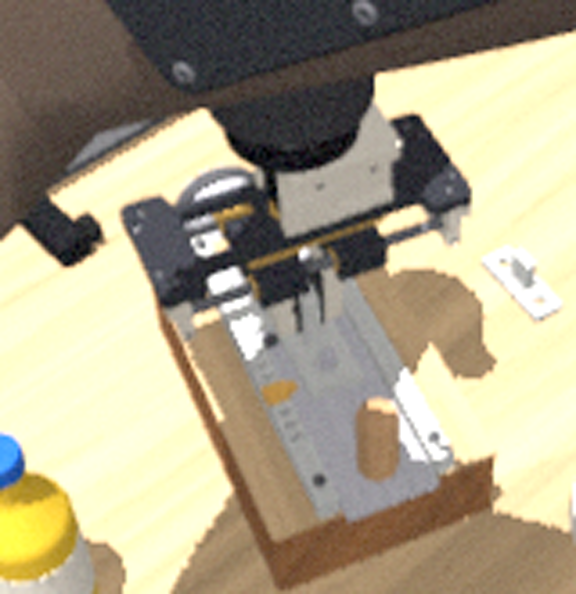

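Width is 12 mm, which matches the fin. I raise the grip and lift straight up.

Request:
jog_arm:
  motion:
    - [[0,0,0,0,0,0,0.004],[0,0,0,0,0,0,0.004],[0,0,0,0,0,0,0.004],[0,0,-0.01,0,0,0,0.004],[0,0,-0.02,0,0,0,0.004],[0,0,-0.03,0,0,0,0.004],[0,0,-0.045,0,0,0,0.004],[0,0,-0.045,0,0,0,0.004]]
  newtons: 20

```text
t: 4.55
eef_pos: [0.651, 0.0528, 0.1748]
ee_rot: [3.14, 0.006, 2.831]
force: [0.4, 0.1, -1.1]
width: 0.0119
```

Run:
```python
from h import *
f=optics.grab_frame("side")[:,:,::-1][105:270,150:310]
f=cv2.convertScaleAbs(f,alpha=1.6)
cv2.imwrite(f"pics/side5.png",cv2.resize(f,None,fx=3.6,fy=3.6,interpolation=cv2.INTER_CUBIC))
plan([.6495,.0522,.23],-197.8)
plan([.454,-.329,.20],-197.8)
```

```text
t 4.6 pos [0.6503 0.0528 0.1734] rot [179.9171   0.2691 162.195 ] F [ 0.5131  0.7918 -1.0058] w 0.012029926381798107
shift [ 0.0003 -0.0007 -0.0566] turn [ 0.0829  0.2691 -0.0048]
t 4.6 pos [0.6503 0.0528 0.1734] rot [179.9171   0.2691 162.195 ] F [ 0.5131  0.7918 -1.0058] w 0.012029926381798107
shift [ 0.07   -0.4235 -0.0276] turn [ 0.0829  0.2691 -0.0048]
```

View pics/side5.png

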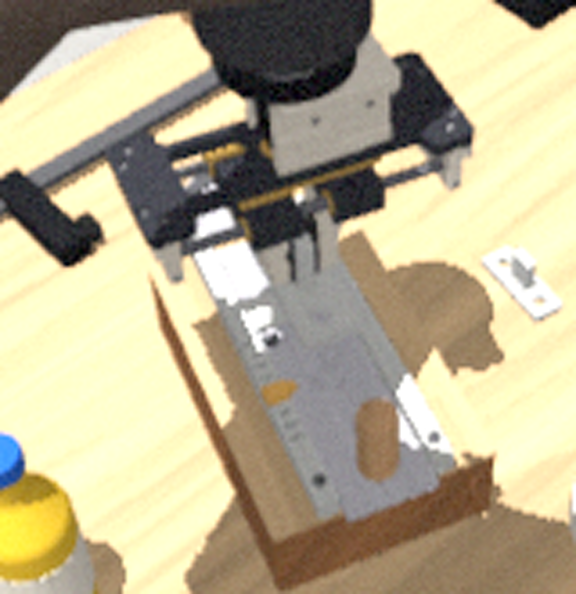

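The plate is off the pegs (force z about −1.4 N, width 12 mm). I carry it to the tray.

Request:
jog_arm:
  motion:
    - [[0,0,-0.02,0,0,0,0.004],[0,0,-0.04,0,0,0,0.004],[0.006,-0.03,-0.045,0,0,0,0.004],[0.012,-0.075,-0.045,0,0.3,0,0.004],[0.02,-0.12,-0.045,0,0.3,0,0.004],[0.027,-0.165,-0.045,0,0.3,0,0.004],[0.035,-0.21,-0.045,0,0.3,0,0.004],[0.042,-0.255,-0.045,0,0.3,0,0.004]]

```text
t: 5.4
eef_pos: [0.5308, -0.1783, 0.2174]
ee_rot: [3.14, -0.001, 2.831]
force: [1.3, -0.5, -1.5]
width: 0.012
```

Request:
jog_arm:
  motion:
    - [[0.01,-0.05,0,0,0,0,0.004],[0.02,-0.09,0,0,0,0,0.004],[0.025,-0.12,0,0,0,0,0.004],[0.03,-0.15,0.0,0,0,0,0.004],[0.033,-0.175,0.0,0,0,0,0.004],[0.033,-0.175,0.0,0,0,0,0.004]]

```text
t: 6.0
eef_pos: [0.4443, -0.3368, 0.2166]
ee_rot: [3.14, -0.002, 2.828]
force: [-0.1, 0.1, -1.6]
width: 0.0121
```

Run:
```python
from h import *
f=optics.grab_frame("side")[:,:,::-1]
cv2.imwrite(f"pics/side6.png",cv2.resize(f,None,fx=1.5,fy=1.5,interpolation=cv2.INTER_CUBIC))
plan([.454,-.329,.10],-197.8)
```

```text
t 6.05 pos [ 0.4449 -0.3358  0.2166] rot [179.8842  -0.0826 162.0705] F [ 0.1486  0.3849 -1.3638] w 0.011756715790586902
shift [-0.0067  0.009   0.1166] turn [ 0.1159 -0.0824 -0.1296]
```

View pics/side6.png

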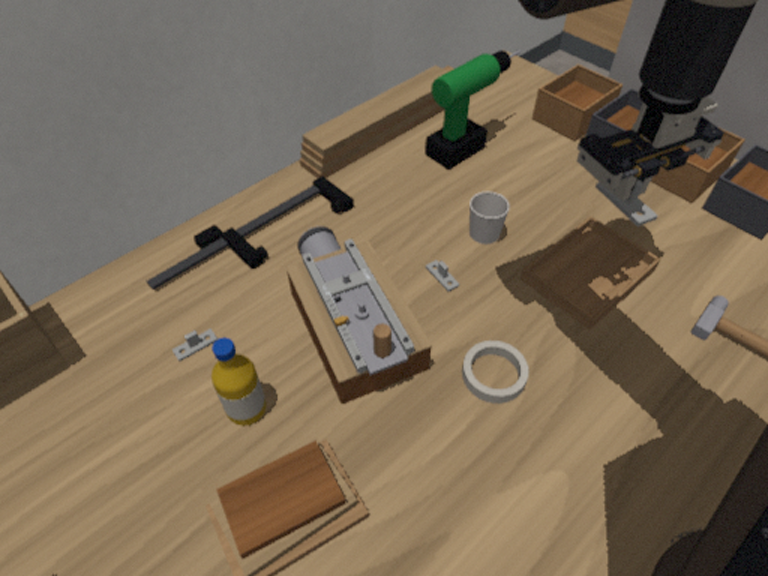

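The keeper is in the gripper at about (627,205) and the gate is free. I lower it over the tray centre, then ease it down to the floor.

Request:
jog_arm:
  motion:
    - [[-0.004,0.006,0.04,0,0,0,0.004],[-0.007,0.009,0.085,0,0,0,0.004],[-0.007,0.009,0.12,0,0,0,0.004],[-0.007,0.009,0.145,0,0,0,0.004],[-0.007,0.009,0.158,0,0,0,0.004],[-0.007,0.009,0.158,0,0,0,0.004]]

```text
t: 6.65
eef_pos: [0.4535, -0.3282, 0.0569]
ee_rot: [3.139, -0.005, 2.829]
force: [0.0, 0.4, -0.4]
width: 0.0121
```

Run:
```python
from h import *
for n in("side",):
    f=optics.grab_frame(n)[:,:,::-1][110:230,320:470]
    cv2.imwrite(f"pics/side7.png",cv2.resize(cv2.convertScaleAbs(f,alpha=1.6),None,fx=4,fy=4,interpolation=cv2.INTER_CUBIC))
plan([.454,-.329,.0446],-197.8)
```

```text
t 6.7 pos [ 0.4544 -0.3287  0.0584] rot [179.8954  -0.1441 162.1141] F [ 0.1471  1.0747 -1.1081] w 0.011611139453630405
shift [ 0.0003 -0.0004  0.0138] turn [ 0.1047 -0.144  -0.0861]
```

View pics/side7.png

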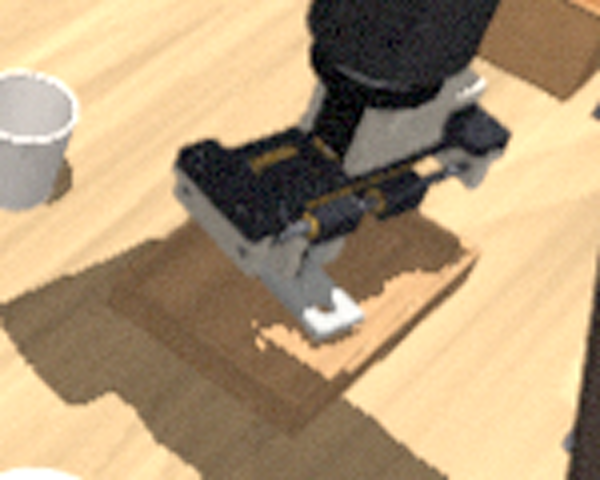

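Request:
jog_arm:
  motion:
    - [[0,0,0.004,0,0,0,0.004],[0,0,0.008,0,0,0,0.004],[0,0,0.011,0,0,0,0.004],[0,0,0.013,0,0,0,0.004],[0,0,0.013,0,0,0,0.004]]

```text
t: 7.2
eef_pos: [0.4543, -0.3287, 0.0454]
ee_rot: [3.14, -0.003, 2.829]
force: [0.4, 0.3, -0.9]
width: 0.0122
```

Run:
```python
from h import *
plan([.454,-.329,.0446],-197.8)
```

```text
t 7.2 pos [ 0.4543 -0.3287  0.0454] rot [179.8937  -0.1477 162.1051] F [ 0.3917  0.2855 -0.8988] w 0.012240375875573856
shift [ 0.0002 -0.0004  0.0008] turn [ 0.1064 -0.1476 -0.0951]
```

Request:
jog_arm:
  motion:
    - [[0,0,0.001,0,0,0,0.004],[0,0,0.002,0,0,0,0.004],[0,0,0.002,0,0,0,0.004]]

```text
t: 7.5
eef_pos: [0.4544, -0.3287, 0.0446]
ee_rot: [3.14, -0.002, 2.83]
force: [-2.7, 2.7, 10.0]
width: 0.0122
```

Contact at the predicted height. I release and lift.

Request:
jog_arm:
  motion:
    - [[0,0,-0.0005,0,0,0,0.004],[0,0,-0.0005,0,0,0,0.02],[0,0,-0.0005,0,0,0,0.04],[0,0,-0.0005,0,0,0,0.04],[0,0,-0.0005,0,0,0,0.04],[0,0,-0.0005,0,0,0,0.04]]

```text
t: 8.1
eef_pos: [0.4544, -0.3287, 0.0449]
ee_rot: [3.14, -0.002, 2.83]
force: [0.2, -0.4, 0.5]
width: 0.0395
```

Request:
jog_arm:
  motion:
    - [[0,0,-0.02,0,0,0,0.04],[0,0,-0.05,0,0,0,0.04],[0,0,-0.09,0,0,0,0.06],[0,0,-0.13,0,0,0,0.08],[0,0,-0.16,0,0,0,0.0876],[0,0,-0.18,0,0,0,0.0876],[0,0,-0.18,0,0,0,0.0876]]

```text
t: 8.8
eef_pos: [0.4561, -0.3298, 0.2284]
ee_rot: [3.141, 0.004, 2.83]
force: [-0.3, 0.3, 0.6]
width: 0.0744
```

Run:
```python
from h import *
for n in("side","top"):
    f=optics.grab_frame(n)[:,:,::-1]; cv2.imwrite(f"pics/{n}8.png",f)
    cv2.imwrite(f"pics/{n}8b.png",cv2.resize(f,None,fx=1.5,fy=1.5,interpolation=cv2.INTER_CUBIC))
a=cv2.imread("pics/top8.png")[95:245,180:290]; cv2.imwrite("pics/tc8.png",cv2.resize(a,None,fx=4,fy=4,interpolation=cv2.INTER_CUBIC))
a=cv2.imread("pics/side8.png")[145:270,180:300]; cv2.imwrite("pics/sc8.png",cv2.resize(a,None,fx=4.8,fy=4.8,interpolation=cv2.INTER_CUBIC))
plan([.5462,.0849,.25],-197.8)
```

```text
t 8.9 pos [ 0.4546 -0.329   0.2251] rot [179.8867  -0.0832 162.1135] F [-0.1268 -0.6852 -0.7938] w 0.08210035421742491
shift [ 0.04    0.4221 -0.024 ] turn [ 0.1133 -0.0831 -0.0866]
```

View pics/side8b.png

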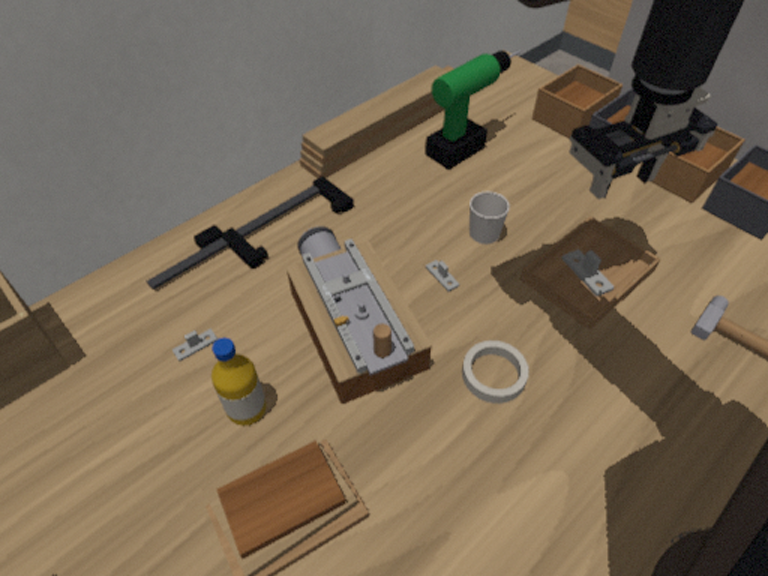

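View pics/tc8.png

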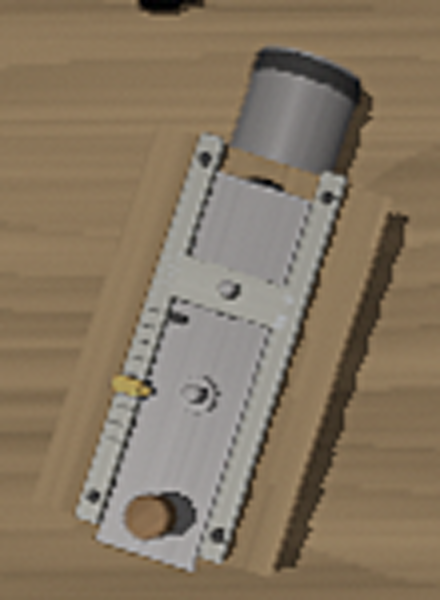

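View pics/sc8.png

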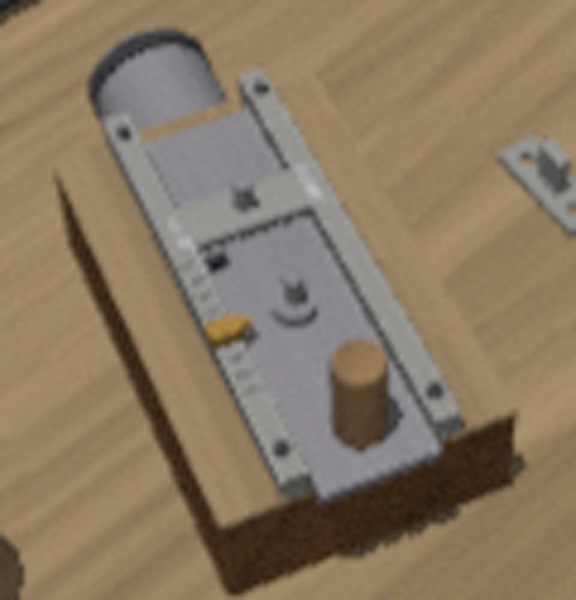

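The keeper now lies flat in the tray (side8b at about (588,270)), and both pegs are bare. The slide is still shut. The index is at (178,316) and the pointer tip at (152,391) in the top crop. I'll refine the gap by colour and approach the knob.

```bash
cat > gap.py <<'E'
from h import *
P=[.6462,.0528,-.3103]
def toB(w): c,s=np.cos(P[2]),np.sin(P[2]); d=np.asarray(w)[:2]-P[:2]; return np.array([c*d[0]+s*d[1],-s*d[0]+c*d[1]])
def blobs(n,f):
    # rectangle of box region x in[-.12,.02], y in [.015,.05]
    hsv=cv2.cvtColor(f,cv2.COLOR_BGR2HSV); H,W=f.shape[:2]
    poly=proj(n,box(P,[(-.10,.018,.088),(.019,.018,.088),(.019,.05,.088),(-.10,.05,.088)])).astype(np.int32)
    m=np.zeros((H,W),np.uint8); cv2.fillPoly(m,[poly],255)
    y=((hsv[...,1]>120)&(hsv[...,0]>10)&(hsv[...,0]<35)&(hsv[...,2]>110)&(m>0)); 
    d=((hsv[...,2]<75)&(m>0))
    return y,d,hsv[...,2]
if __name__=="__main__":
    for n in("top","side"):
        f=cv2.imread(f"pics/{n}8.png"); y,d,v=blobs(n,f)
        for nm,k in(("mark",y),("dark",d)):
            a=np.argwhere(k)[:,::-1]
            B=np.array([toB(onz(n,q,.09))for q in a]) if len(a) else a
            print(n,nm,len(a)); print(np.c_[a,B*1000].round(1)[:45].tolist())
E
python3 gap.py
```

```text
top mark 28
[[208.0, 189.0, -33.7, 49.1], [209.0, 189.0, -33.0, 46.9], [210.0, 189.0, -32.3, 44.6], [211.0, 189.0, -31.7, 42.4], [210.0, 190.0, -34.6, 43.9], [211.0, 190.0, -33.9, 41.6], [212.0, 190.0, -33.2, 39.4], [213.0, 190.0, -32.5, 37.2], [214.0, 190.0, -31.8, 34.9], [208.0, 191.0, -38.2, 47.7], [209.0, 191.0, -37.5, 45.4], [210.0, 191.0, -36.8, 43.2], [211.0, 191.0, -36.1, 40.9], [212.0, 191.0, -35.5, 38.7], [213.0, 191.0, -34.8, 36.4], [214.0, 191.0, -34.1, 34.2], [215.0, 191.0, -33.4, 31.9], [208.0, 192.0, -40.5, 47.0], [211.0, 192.0, -38.4, 40.2], [212.0, 192.0, -37.7, 38.0], [213.0, 192.0, -37.0, 35.7], [214.0, 192.0, -36.3, 33.5], [215.0, 192.0, -35.6, 31.2], [216.0, 192.0, -34.9, 29.0], [217.0, 192.0, -34.2, 26.7], [214.0, 193.0, -38.6, 32.8], [215.0, 193.0, -37.9, 30.5], [216.0, 193.0, -37.2, 28.3]]
top dark 43
[[223.0, 170.0, 19.5, 28.9], [222.0, 172.0, 14.3, 29.7], [222.0, 173.0, 12.0, 29.0], [223.0, 173.0, 12.7, 26.8], [222.0, 174.0, 9.8, 28.3], [223.0, 174.0, 10.5, 26.0], [224.0, 174.0, 11.2, 23.8], [225.0, 174.0, 11.8, 21.5], [226.0, 174.0, 12.5, 19.3], [221.0, 175
[... 1431 characters left out ...]
4.7, 32.5], [229.0, 213.0, -35.6, 30.5], [230.0, 213.0, -36.6, 28.5], [223.0, 214.0, -32.4, 43.8], [224.0, 214.0, -33.4, 41.7], [225.0, 214.0, -34.4, 39.7], [226.0, 214.0, -35.3, 37.7], [227.0, 214.0, -36.3, 35.6], [228.0, 214.0, -37.2, 33.6], [224.0, 215.0, -36.0, 42.8], [225.0, 215.0, -36.9, 40.8], [226.0, 215.0, -37.9, 38.7]]
side dark 13
[[223.0, 196.0, 15.8, 24.2], [225.0, 198.0, 8.2, 22.3], [226.0, 198.0, 7.2, 20.2], [223.0, 199.0, 7.5, 27.6], [224.0, 199.0, 6.5, 25.5], [225.0, 199.0, 5.5, 23.4], [226.0, 199.0, 4.5, 21.3], [224.0, 200.0, 3.7, 26.6], [225.0, 200.0, 2.7, 24.5], [226.0, 200.0, 1.8, 22.4], [224.0, 201.0, 1.0, 27.7], [231.0, 215.0, -42.7, 28.6], [232.0, 215.0, -43.6, 26.5]]
```

Request:
jog_arm:
  motion:
    - [[0.005,0.04,0,0,0,0,0.0876],[0.01,0.085,0,0,0,0,0.0876],[0.013,0.13,0,0,0,0,0.0876],[0.017,0.175,0,0,0,0,0.0876],[0.02,0.22,0,0,0,0,0.0876],[0.025,0.265,0,0,0,0,0.0876],[0.03,0.31,0,0,0,0,0.0876],[0.034,0.355,0,0,0,0,0.0876]]

```text
t: 9.7
eef_pos: [0.5306, 0.021, 0.2245]
ee_rot: [3.141, -0.003, 2.829]
force: [1.0, -1.0, 0.6]
width: 0.0876
```

Request:
jog_arm:
  motion:
    - [[0.003,0.03,0,0,0,0,0.0876],[0.006,0.06,0,0,0,0,0.0876],[0.006,0.067,0,0,0,0,0.0876],[0.006,0.067,0,0,0,0,0.0876]]

```text
t: 10.1
eef_pos: [0.5451, 0.0874, 0.2232]
ee_rot: [-3.141, -0.005, 2.831]
force: [-0.4, 0.8, -0.1]
width: 0.0877
```

Run:
```python
from h import *
plan([.5462,.0849,.122],-197.8)
for n in("side","top"):
    f=optics.grab_frame(n)[:,:,::-1]
    a=f[95:245,180:290] if n=="top" else f[105:270,150:310]
    cv2.imwrite(f"pics/{n}9.png",cv2.resize(a,None,fx=3.5,fy=3.5,interpolation=cv2.INTER_CUBIC))
```

```text
t 10.1 pos [0.5451 0.0874 0.2232] rot [-179.9528   -0.2843  162.2095] F [-0.4197  0.7848 -0.0545] w 0.08765241108202801
shift [-0.0023 -0.0019  0.1012] turn [-0.0472 -0.2843  0.0096]
```

View pics/side9.png

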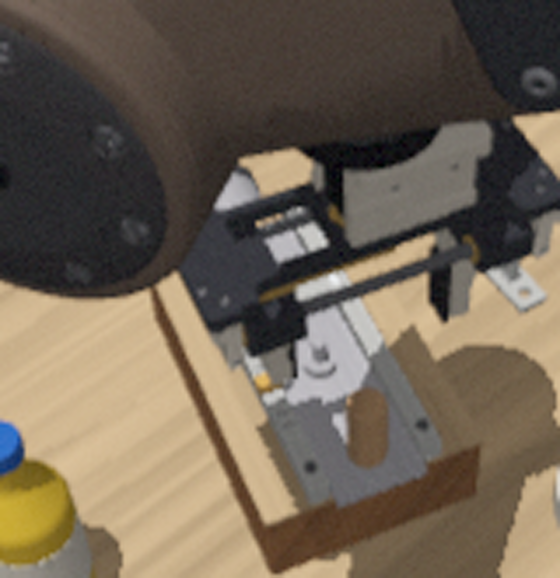

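View pics/top9.png

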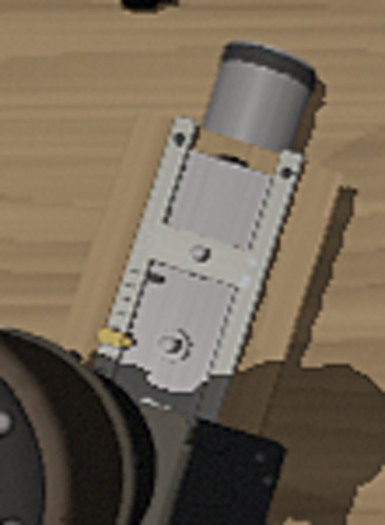

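The top view shows the index at (155,277) and the clip at (115,340) clear of the arm. The first gap estimate is about 46 mm. Down to the knob.

Request:
jog_arm:
  motion:
    - [[-0.002,-0.002,0.03,0,-0.3,0,0.0876],[-0.002,-0.002,0.06,0,-0.3,0,0.08],[-0.002,-0.002,0.085,0,-0.3,0,0.07],[-0.002,-0.002,0.1,0,-0.3,0,0.06],[-0.002,-0.002,0.103,0,-0.3,0,0.05],[-0.002,-0.002,0.103,0,-0.3,0,0.05]]

```text
t: 10.8
eef_pos: [0.5455, 0.0825, 0.1207]
ee_rot: [-3.14, 0.0, 2.828]
force: [0.2, -0.0, 1.1]
width: 0.0541
```

Run:
```python
from h import *
plan([.5462,.0849,.120],-197.8)
f=optics.grab_frame("side")[:,:,::-1]
a=f[105:270,150:310]
cv2.imwrite("pics/side10.png",cv2.resize(cv2.convertScaleAbs(a,alpha=1.6),None,fx=3.5,fy=3.5,interpolation=cv2.INTER_CUBIC))
```

```text
t 10.8 pos [0.5455 0.0825 0.1207] rot [-179.9342    0.0146  162.0503] F [ 0.159  -0.0088  1.0803] w 0.05410615453192196
shift [0.0001 0.0025 0.0007] turn [-0.0659  0.0145 -0.1497]
```

View pics/side10.png

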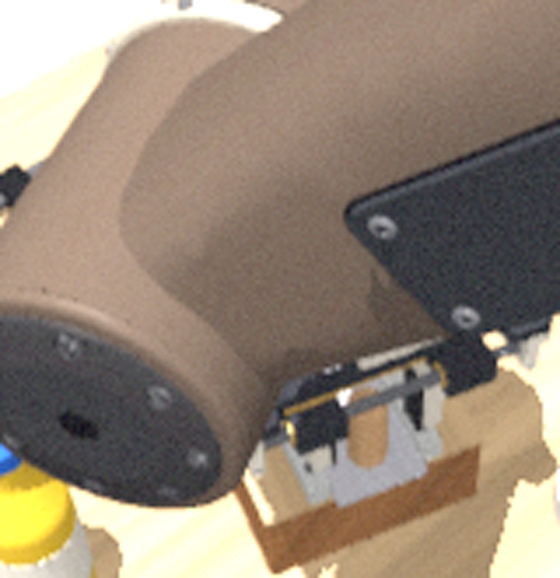

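Request:
jog_arm:
  motion:
    - [[0,0.002,0,0,0,0,0.04],[0,0.002,0,0,0,0,0.02],[0,0.002,0,0,0,0,0.015],[0,0.002,0,0,0,0,0.015],[0,0.002,0,0,0,0,0.015],[0,0.002,0,0,0,0,0.015],[0,0.002,0,0,0,0,0.015]]
  newtons: 6

```text
t: 11.55
eef_pos: [0.5466, 0.0845, 0.1218]
ee_rot: [-3.141, 0.002, 2.829]
force: [-1.7, -3.4, 6.2]
width: 0.0258
```

Run:
```python
from h import *
plan([.5462,.0849,.120],-197.8); print(arm.get_state()["moment"])
```

```text
t 11.55 pos [0.5466 0.0845 0.1218] rot [-179.9624    0.0873  162.079 ] F [-1.6882 -3.3869  6.2291] w 0.025834828476555195
shift [0.0006 0.0003 0.0018] turn [-0.0377  0.0873 -0.1211]
[-1.2611  0.5161  0.0119]
```

Width is 25.8 mm, so the knob is held. A 6 N upward force has appeared; I check whether it persists.

Request:
jog_arm:
  motion:
    - [[0,0,-0.001,0,0,0,0.015],[0,0,-0.002,0,0,0,0.015],[0,0,-0.002,0,0,0,0.015]]

```text
t: 11.85
eef_pos: [0.5462, 0.0845, 0.123]
ee_rot: [-3.141, 0.0, 2.828]
force: [3.1, -0.6, -8.4]
width: 0.026
```

Run:
```python
from h import *
plan([.5462,.0849,.120],-197.8); print(arm.get_state()["moment"])
```

```text
t 11.85 pos [0.5462 0.0845 0.123 ] rot [-179.9402    0.0231  162.0592] F [ 3.0611 -0.6482 -8.3579] w 0.02603811998230633
shift [0.0001 0.0003 0.003 ] turn [-0.0598  0.023  -0.1408]
[-0.122  -0.8352  0.0091]
```

That force is only the stiff grip on the knob. I relieve it and pull along tool +x (box −x).

Request:
jog_arm:
  motion:
    - [[0,0,0.001,0,0,0,0.01],[0,0,0.001,0,0,0,0.01],[0,0,0.001,0,0,0,0.01],[0.006,0,0.001,0,0,0,0.01],[0.014,0,0.001,0,0,0,0.01],[0.022,0,0.001,0,0,0,0.01],[0.03,0,0.001,0,0,0,0.01],[0.03,0,0.001,0,0,0,0.01]]
  newtons: 45

```text
t: 12.65
eef_pos: [0.5184, 0.0939, 0.1229]
ee_rot: [3.142, 0.003, 2.829]
force: [4.9, -4.2, 0.4]
width: 0.0251
```

Run:
```python
from h import *
plan([.5462,.0849,.120],-197.8)
f=optics.grab_frame("top")[:,:,::-1]
cv2.imwrite("pics/top11.png",f)
a=f[150:225,190:250]; cv2.imwrite("pics/top11c.png",cv2.resize(a,None,fx=8,fy=8,interpolation=cv2.INTER_CUBIC))
```

```text
t 12.65 pos [0.5184 0.0939 0.1229] rot [179.998    0.1569 162.1093] F [ 4.8958 -4.1843  0.4363] w 0.02508870814847801
shift [-0.0292 -0.0001  0.003 ] turn [ 0.0018  0.1569 -0.0907]
```

View pics/top11c.png

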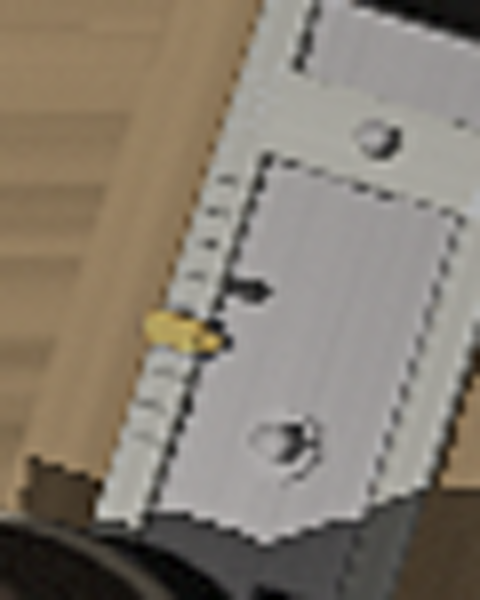

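The slide came out about 29 mm. The index is at (250,290) and the pointer tip at (215,340) in this 8x crop. I work out what remains.

Run:
```python
from gap import *
c=lambda u,v:((u+.5)/8-.5+190,(v+.5)/8-.5+150)
for z1,z2 in((.085,.09),(.088,.09),(.083,.095),(.088,.096)):
    i=[toB(onz("top",c(*q),z1)) for q in((232,285),(250,290),(265,293))]
    m=[toB(onz("top",c(*q),z2)) for q in((165,328),(190,333),(217,341))]
    print(z1,z2,np.array(i)*1000,np.array(m)*1000)
```

```text
0.085 0.09 [[-17.6028  28.7437]
 [-17.4482  23.21  ]
 [-16.9893  18.7035]] [[-35.7268  43.0697]
 [-34.9647  35.6047]
 [-34.8715  27.3137]]
0.088 0.09 [[-17.7449  28.3419]
 [-17.5908  22.8271]
 [-17.1335  18.336 ]] [[-35.7268  43.0697]
 [-34.9647  35.6047]
 [-34.8715  27.3137]]
0.083 0.095 [[-17.5081  29.0116]
 [-17.3531  23.4652]
 [-16.8932  18.9485]] [[-35.8611  42.3141]
 [-35.1034  34.8918]
 [-35.0108  26.6484]]
0.088 0.096 [[-17.7449  28.3419]
 [-17.5908  22.8271]
 [-17.1335  18.336 ]] [[-35.888   42.163 ]
 [-35.1312  34.7493]
 [-35.0386  26.5154]]
```

Request:
jog_arm:
  motion:
    - [[0.006,0,0,0,0,0,0.01],[0.012,0,0,0,0,0,0.01],[0.0165,0,0,0,0,0,0.01],[0.0165,0,0,0,0,0,0.01],[0.0165,0,0,0,0,0,0.01]]

```text
t: 13.2
eef_pos: [0.5038, 0.0988, 0.1229]
ee_rot: [3.142, 0.004, 2.83]
force: [5.7, -4.5, -4.9]
width: 0.0252
```

Run:
```python
from h import *
plan([.5462,.0849,.120],-197.8)
f=sum(optics.grab_frame("top")[:,:,::-1].astype(np.float32) for _ in range(6))/6
f=f.astype(np.uint8); cv2.imwrite("pics/top12.png",f)
a=f[170:215,195:240]; cv2.imwrite("pics/top12c.png",cv2.resize(a,None,fx=13,fy=13,interpolation=cv2.INTER_CUBIC))
f=optics.grab_frame("side")[:,:,::-1]; cv2.imwrite("pics/side12.png",cv2.resize(f,None,fx=1.5,fy=1.5))
print(arm.get_state())
```

```text
t 13.2 pos [0.5038 0.0988 0.1229] rot [179.9989   0.2255 162.1365] F [ 5.6634 -4.4761 -4.9188] w 0.02521471237633398
shift [-0.0446 -0.0002  0.0031] turn [ 0.0009  0.2255 -0.0635]
{'t': 13.55, 'q': array([ 0.5786,  0.2148, -0.5126,  0.0042, -0.8409, -2.4641]), 'qd': array([-0.0004, -0.0007,  0.002 ,  0.0002,  0.0001,  0.0003]), 'joint_efforts': array([  2.8084, -42.9046,  23.1909,   4.0306,  -0.9034,   0.0278]), 'eef_pos': array([0.5039, 0.0988, 0.1229]), 'ee_rot': array([-3.1416,  0.004 ,  2.8297]), 'force': array([ 5.2737, -4.6038, -4.3655]), 'moment': array([-1.5588, -2.062 , -0.0357]), 'width': 0.02541141506725936}
```

View pics/top12c.png

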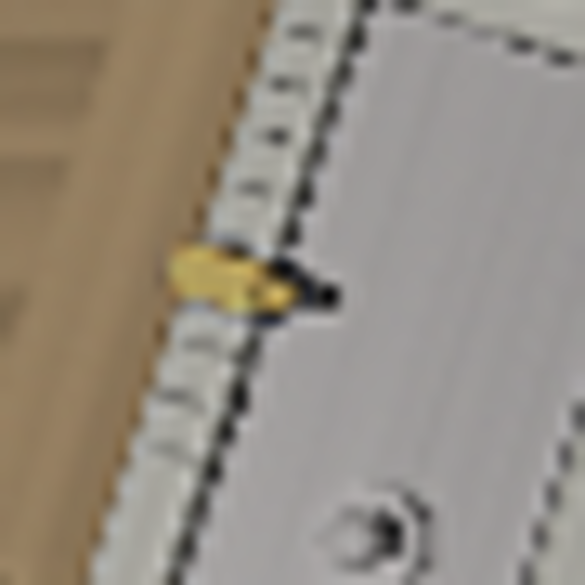

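View pics/side12.png

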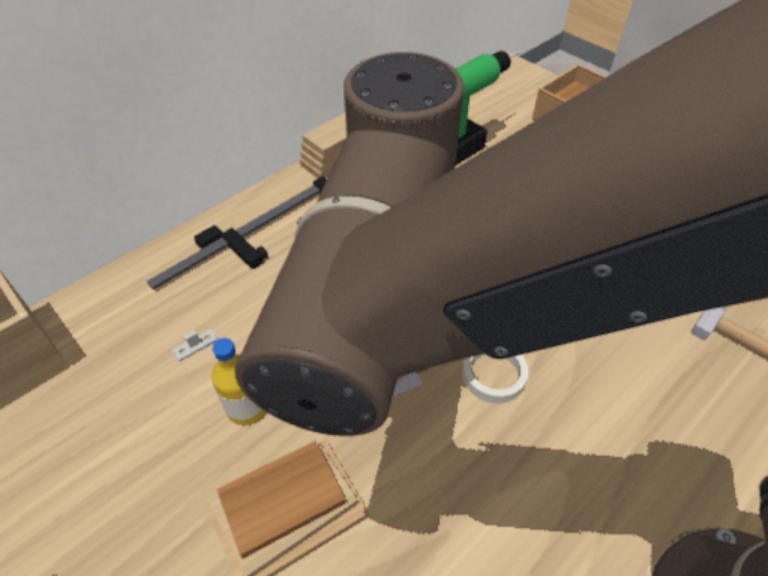

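The index (325,297) is about 12 crop pixels short of the pointer's line, or about 2 mm. That agrees with 17.4 mm minus the 15.4 mm moved. The arm gives way by about 1 mm under load, so I command 3 mm.

Request:
jog_arm:
  motion:
    - [[0.002,0,0,0,0,0,0.01],[0.003,0,0,0,0,0,0.01],[0.003,0,0,0,0,0,0.01],[0.003,0,0,0,0,0,0.01]]

```text
t: 13.95
eef_pos: [0.502, 0.0994, 0.1229]
ee_rot: [-3.142, 0.005, 2.83]
force: [7.0, -4.4, -5.4]
width: 0.0253
```

```bash
cat > look.py <<'E'
import sys
from gap import *
k=sys.argv[1]
plan([.5462,.0849,.120],-197.8)
f=sum(optics.grab_frame("top")[:,:,::-1].astype(np.float32) for _ in range(8))/8
f=f.astype(np.uint8); cv2.imwrite(f"pics/top{k}.png",f)
# rectified view: box frame, 5 px/mm, x in [-60,-10], y [60..0]
z=.088; xs=np.arange(-.060,-.010,.0001); ys=np.arange(.055,.005,-.0001)
X,Y=np.meshgrid(xs,ys); uv=proj("top",box(P,np.c_[X.ravel(),Y.ravel(),np.full(X.size,z)])).astype(np.float32)
r=cv2.remap(f,uv[:,0].reshape(X.shape),uv[:,1].reshape(X.shape),cv2.INTER_CUBIC)
for mm in range(-60,-10,5): cv2.line(r,((mm+60)*10,0),((mm+60)*10,12),(0,0,255),1)
cv2.imwrite(f"pics/rect{k}.png",r)
E
python3 look.py 13
```

```text
t 13.95 pos [0.502  0.0994 0.1229] rot [-179.9979    0.294   162.1386] F [ 6.98   -4.4203 -5.3582] w 0.025294334412719624
shift [-0.0465 -0.0002  0.0031] turn [-0.0023  0.294  -0.0614]
```

View pics/rect13.png

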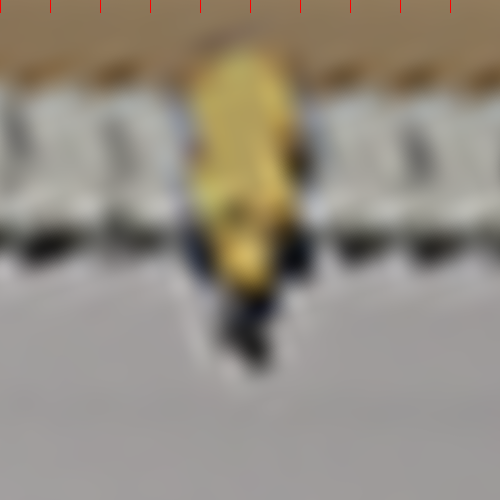

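In the rectified view (10 px/mm) the pointer tip is at about (245,265) and the index at about (247,325), which are in line. I check with centroids and make sure the clip has not moved.

Run:
```python
from gap import *
def rect(f,z):
    xs=np.arange(-.060,-.010,.0001)+0; ys=np.arange(.055,.005,-.0001)
    X,Y=np.meshgrid(xs,ys); uv=proj("top",box(P,np.c_[X.ravel(),Y.ravel(),np.full(X.size,z)])).astype(np.float32)
    return cv2.remap(f,uv[:,0].reshape(X.shape),uv[:,1].reshape(X.shape),cv2.INTER_CUBIC)
for k in("top8","top11","top12","top13"):
  f=cv2.imread(f"pics/{k}.png")
  for z in(.084,.092):
    r=rect(f,z); hsv=cv2.cvtColor(r,cv2.COLOR_BGR2HSV)
    y=(hsv[...,1]>90)&(hsv[...,2]>110); y[:80]=0
    b=np.argwhere(y[80:230]); tip=np.argwhere(y[235:300])
    d=np.clip(150-hsv[...,2].astype(float),0,None); out=[]
    lo=d[285:370]; X=np.arange(500)
    print(k,z,"clip",-60+b[:,1].mean()/10,"tip",-60+tip[:,1].mean()/10 if len(tip) else None,"dark y26.5-18",-60+(lo.sum(0)*X).sum()/max(lo.sum(),1)/10, lo.sum())
```

```text
top8 0.084 clip -35.239757969303426 tip -35.508263649778655 dark y26.5-18 -34.352379089479534 130365.0
top8 0.092 clip -35.03693089175969 tip -35.782575468093235 dark y26.5-18 -34.52154878764997 178785.0
top11 0.084 clip -35.19840029487652 tip -35.47618147448015 dark y26.5-18 -20.663605954608315 614650.0
top11 0.092 clip -34.88196872691455 tip -35.767453874538745 dark y26.5-18 -21.91886776206568 661981.0
top12 0.084 clip -35.19088101191352 tip -35.518846153846155 dark y26.5-18 -33.17200335268277 400873.0
top12 0.092 clip -34.800671058302036 tip -35.7972149040271 dark y26.5-18 -33.43797299322482 447073.0
top13 0.084 clip -35.20184817023783 tip -35.566409266409266 dark y26.5-18 -34.98602831051825 343194.0
top13 0.092 clip -34.85172243791212 tip -35.826604127579735 dark y26.5-18 -35.136735507493455 381266.0
```

The clip has not moved (−35.2 mm in every frame). The index is at −35.0 and the pointer at −35.2 to −35.6, so I nudge it 0.3–0.4 mm further.

Request:
jog_arm:
  motion:
    - [[0.0014,0,0.001,0,0,0,0.01],[0.0014,0,0,0,0,0,0.01],[0.0014,0,0,0,0,0,0.01],[0.0014,0,0,0,0,0,0.01]]

```text
t: 14.75
eef_pos: [0.5015, 0.0996, 0.1229]
ee_rot: [-3.142, 0.006, 2.83]
force: [5.4, -3.7, -4.4]
width: 0.0256
```

```bash
python3 look.py 14
python3 - <<'E'
import cv2
a=cv2.imread("pics/top14.png"); cv2.imwrite("pics/top14b.png",cv2.resize(a,None,fx=1.5,fy=1.5))
E
```

```text
t 14.75 pos [0.5015 0.0996 0.1229] rot [-179.9954    0.3564  162.1459] F [ 5.4472 -3.6514 -4.4375] w 0.025612968259591997
shift [-0.047  -0.0002  0.0032] turn [-0.0048  0.3564 -0.0541]
```

View pics/rect14.png

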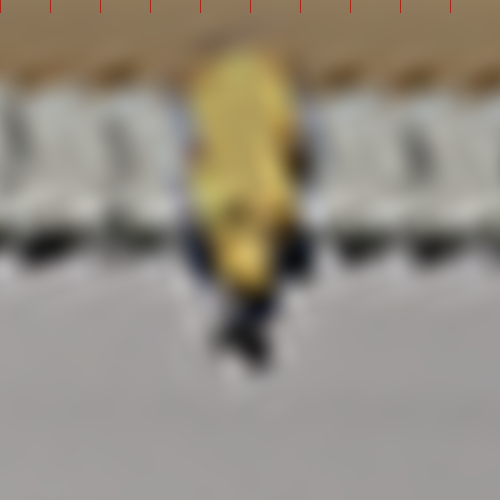

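View pics/top14b.png

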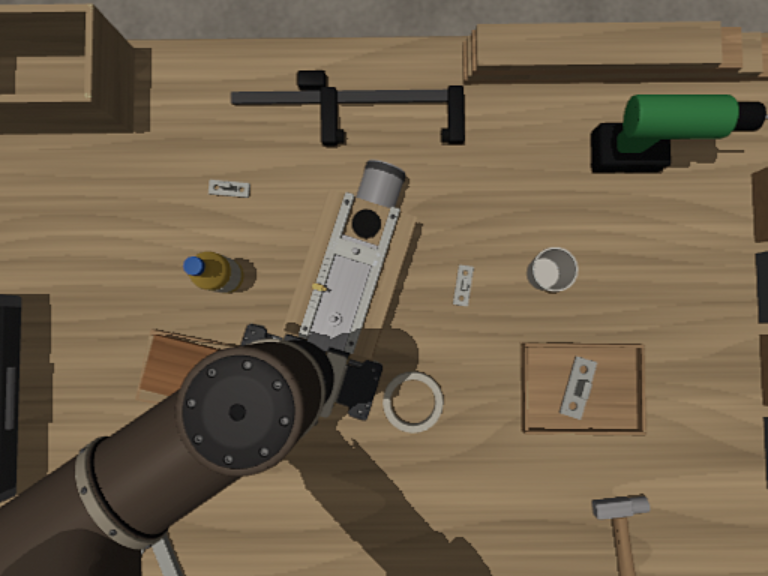

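The index at about (243,330) is in line with the pointer at (244,265). The keeper lies flat in the tray at (579,387), the bystanders are in place, and the knob is still held. Handing in.

```bash
python3 -c "
from station import arm
print(arm.job_done())"
```

```text
the job is handed in; nothing more can be done
None
```

The job is handed in at about 15.2 s. The keeper is in the tray, and the gripper is still holding the gate at the mark.

- **Keeper:** I gripped the largest keeper, the one on the pegs, by its fin and lifted it straight up. I lowered it until it touched the tray floor, with about 10 N at contact, and then released it. In the last top view it lies flat in the tray.
- **Gate:** I took the knob with a 45 N grip and pulled the slide out in steps, about 47 mm in all. In the last rectified top view the index and pointer line up to within about 0.5 mm.
- **Clip and bystanders:** The clip stayed at the same place to within about 0.1 mm through the pull. I did not measure it after the last 0.5 mm nudge, but the picture shows no change. The glue, cup and tape look unmoved, judged by eye only.
- **Checks that disagreed:** In the pose fit the two cameras differed by about 2 px. Before the pull they gave gaps of about 47 and 45 mm, so I set the final alignment from the top camera. The arm hides the mark from the side camera, so there is no second view of it.
- **Side force:** Lined up, the held knob shows about 5 N of spring pull plus 4 N sideways and 4 N vertical from the stiff grip.

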